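# Stand the sample tins in their drip trays

### The job

Before the next round of readings, stand each of the four lidded metal sample tins in the black, white-rimmed drip tray of its own shape and size: wide round, slim round, square and oblong. Each tin must stand upright and flat on the floor of its tray, inside the rim, the square and oblong ones with their sides in line with the tray's. Set them down rather than drop them, do not tip them over, and leave the small amber bottle and the cork stopper that stand among them where they are.

Things in the scene. Friction and masses are not known exactly. Their poses are not given: they have to be found in the camera images.
- wide_tin_center (a point): Wide round sample tin, bare metal with a flat lid of the same outline: diameter 58 mm, height 50 mm, about 180 g. Its listed point is the tin's centre, half-way up; z is up.
- slim_tin_center (a point): Slim round sample tin, bare metal with a flat lid: diameter 34 mm, height 62 mm, about 90 g. Its listed point is the tin's centre, half-way up; z is up.
- square_tin_center (a point): Square sample tin, bare metal with a flat lid: 46 x 46 mm seen from above, height 56 mm, about 160 g. x and y are square to its sides. Its listed point is the tin's centre, half-way up; z is up.
- oblong_tin_center (a point): Oblong sample tin, bare metal with a flat lid: 70 mm along its x, 36 mm along its y, height 48 mm, about 160 g. Its listed point is the tin's centre, half-way up; z is up.
- wide_tray: Large round drip tray, for the wide round tin: 74 mm across inside the rim (80 mm outside). Plastic, black floor and white rim, fixed to the bench; floor 3 mm thick, rim 5 mm high and 3 mm thick. Origin: the centre of its underside, on the bench; z is up.
- slim_tray: Small round drip tray, for the slim round tin: 50 mm across inside the rim (56 mm outside). Plastic, black floor and white rim, fixed to the bench; floor 3 mm thick, rim 5 mm high and 3 mm thick. Origin: the centre of its underside, on the bench; z is up.
- square_tray: Square drip tray, for the square tin: 62 x 62 mm inside the rim (68 x 68 mm outside), x and y square to its sides. Plastic, black floor and white rim, fixed to the bench; floor 3 mm thick, rim 5 mm high and 3 mm thick. Origin: the centre of its underside, on the bench; z is up.
- oblong_tray: Oblong drip tray, for the oblong tin: inside the rim 86 mm along its x and 52 mm along its y (92 x 58 mm outside). Plastic, black floor and white rim, fixed to the bench; floor 3 mm thick, rim 5 mm high and 3 mm thick. Origin: the centre of its underside, on the bench; z is up.
- reagent_bottle: Bystander, loose: small amber bottle with a white cap, 34 mm across, 75 mm tall. Origin: the centre of its underside. To be left where it is.
- stopper: Bystander, loose: tapered cork stopper, 34 mm across at the top, 26 mm tall. Origin: the centre of its underside. To be left where it is.
There are look-alikes about, which are no part of the job. Leave any green look-alike of the part that bears wide_tin_center alone. Leave any pink look-alike of the slim_tray alone.

How it is judged:
By the outcome, as a careful person would: the job done as asked, in the order asked, and still so for the second after the job is handed in, with the robot touching nothing.
It also fails if it takes over 99 s, if anything falls off the work surface, if the arm or the gripper's body presses on something with over 40 N, if the wrist force passes 120 N, or if a joint passes its speed limit or range.

### The arm

A 6-joint arm with a two-finger parallel gripper is mounted at the origin on the work surface. World frame = base frame: x ahead of the robot, y to its left, z up, the work surface at z = 0. Lengths are in mm, angles in rad, forces in N, time in s.
With the tool pointing down it reaches from about 350 to 975 mm from the base axis. Payload 7.1 kg.
Tool frame: the origin (TCP) lies at the very end of the fingers, on their centre line; the grasp point (between the pads) lies 19 mm behind it (ctrl.grip_point_offset is the distance from the TCP to the grasp point, in mm); x points along the fingers, y is the direction in which the jaws open and shut, and the axes are right-handed (so a half turn about x gives the same grasp; the last joint's range is limited). The gripper opens to 88 mm and grips with 3 to 60 N. Pads are 20 mm wide; open, the fingers measure 115 mm over their backs; the gripper's body (75 mm by 178 mm) begins 61 mm behind the grasp point.
Start: joints at [-1.12, 0.423, 1.63, -0, 1.089, -0.019], TCP at [282.956, -557.262, 222.675] pointing down, gripper open.
Joint ranges: [-3, 3], [-0.9, 2.11], [0.09, 2.58], [-1.31, 4.45], [0.11, 2.69], [-2.54, 2.54]. Speed limits (rad/s): [2.39, 2.39, 3.01, 3.14, 3.14, 3.14].

### API

Orientations are given as a rotation vector (axis times angle).
In Python, from workcell import ctrl, vision, workorder gives the robot as it stands.
- The arm moves only by the shell command python3 -m crank 'ROWS'. ROWS is JSON, a list of rows, each a list of 3 entries, a list of its own where there are three numbers: the shift along the tool's x, y, z in m, then the turn, a rotation vector about the tool's x, y, z in rad, then the finger opening in m, from 0 to 0.0878. In form: [[[dx, dy, dz], [wx, wy, wz], jaw], ...]. A call has exactly 8 rows; each row shifts and turns the commanded pose from where the row before left it, along the tool's axes as they then stand; what a row does not reach is not made up. A row lasts 1/12 s, in which the tool goes at most 41.7 mm and 7.16 degrees, less where a joint would pass 70% of its speed; a pose out of reach is approached as far as the arm can. A call with a gripper value outside its range is refused whole. The fingers move at their own pace and stop on an object; the grip force is fixed at half the most. Time passes only in rows, so rows that do not move let the fingers close, or fill a call up. It gives the time, the measured TCP pose, the force and the opening at its end, in the units of the state.
- ctrl.get_obs(): the state, without advancing time (a new reading comes with each control period).
- vision.get_image(name): name is "scene" or "top" or "wrist"; returns a dict with "img" (400x640x3 uint8, blue, green, red), "mtx" (3x3 intrinsics, pixels), "rvec" (rotation vector, rad) and "tvec" (3), from world to camera coordinates, as OpenCV has them; the wrist camera has in their place "hand_eye" (4x4, takes a point from camera to tool coordinates, whose origin is the TCP and whose axes are the tool frame's). Camera axes: x right, y down, z forward; pixel columns grow to the right and rows downward; lengths in mm; the calibration is good to about 2 mm. A picture is of the moment at which its call begins: read the wrist's pose just before it. There is no depth.
- workorder.close_job(): hands the job in, once; it reports no verdict.
The state is a dict: "t": time; "qpos": joint angles; "qvel": joint speeds; "joint_torque": joint torques, N m; "ee_pos": TCP position; "orientation": TCP orientation; "ft_force": force on the tool from outside, world axes, zero at the start; "moment": the same for the moment, N m; "width": finger opening in mm.
Only numpy, scipy, OpenCV 4.12 (cv2) and the standard library are available. Lean on these libraries where they do the work, as an engineer would, in place of code of your own. Each camera call takes 0.05 s, during which the arm holds its last target.

## Working session

There is one attempt and no reset: what is moved stays moved. The work goes in short steps, Python scripts to look and compute and a shell command to move; the robot and the scene stay as the last step left them, time stands still between calls to the robot, and variables do not carry over. Pictures are saved under pics/ and viewed, and the job is handed in when it is done.

```bash
ls; mkdir -p pics; python3 - <<'E'
from workcell import ctrl,vision,workorder
import cv2
print(ctrl.get_obs(), ctrl.grip_point_offset)
for n in ("scene","top","wrist"):
    d=vision.get_image(n); cv2.imwrite(f"pics/{n}0.png",d["img"])
    print(n,{k:v for k,v in d.items() if k!="img"})
E
```

```text
pics
{'t': 0.0, 'qpos': array([-1.11999816e+00,  4.23810010e-01,  1.63068151e+00,  1.88959880e-05,
        1.08859474e+00, -1.90010731e-02]), 'qvel': array([ 0.00036776,  0.00250692, -0.00044492,  0.00067268, -0.00051513,
       -0.0007811 ]), 'joint_torque': array([ 9.03591317e-04, -5.44632018e+01, -2.73662317e+01,  6.44252216e-02,
        2.29978259e-02, -1.34301322e-04]), 'ee_pos': array([ 282.72935948, -556.77819492,  221.92428026]), 'orientation': array([ 1.96002864,  0.47060743, -1.96064065]), 'ft_force': array([-0.17533254,  0.54567864,  0.37664881]), 'moment': array([-0.06240103,  0.00308392,  0.05223961]), 'width': 87.77499622606037} 18.700000000000003
scene {'mtx': array([[484.5352393 ,   0.        , 322.21588195],
       [  0.        , 484.5352393 , 205.21537356],
       [  0.        ,   0.        ,   1.        ]]), 'rvec': array([ 2.04807578,  0.8417607 , -0.40489662]), 'tvec': array([-380.15379763, -155.06401953, 1250.86707697])}
top {'mtx': array([[382.60283342,   0.        , 325.34760096],
       [  0.        , 382.60283342, 203.73168198],
       [  0.        ,   0.        ,   1.        ]]), 'rvec': array([ 2.09085573, -2.1381157 ,  0.13825893]), 'tvec': array([ 19.83652112, 513.92893902, 667.49622562])}
wrist {'mtx': array([[347.17237017,   0.        , 320.83646773],
       [  0.        , 347.17237017, 186.18805931],
       [  0.        ,   0.        ,   1.        ]]), 'hand_eye': array([[ 9.09858618e-04, -2.72019645e-01,  9.62291268e-01,
        -1.61903606e+02],
       [ 9.99999518e-01,  6.02559995e-04, -7.75181120e-04,
        -1.37052873e-02],
       [-3.68973729e-04,  9.62291510e-01,  2.72020062e-01,
        -7.49382866e+01],
       [ 0.00000000e+00,  0.00000000e+00,  0.00000000e+00,
         1.00000000e+00]])}
```

View pics/scene0.png

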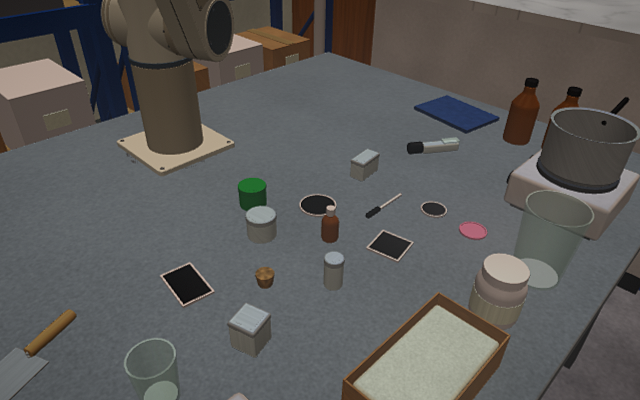

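View pics/top0.png

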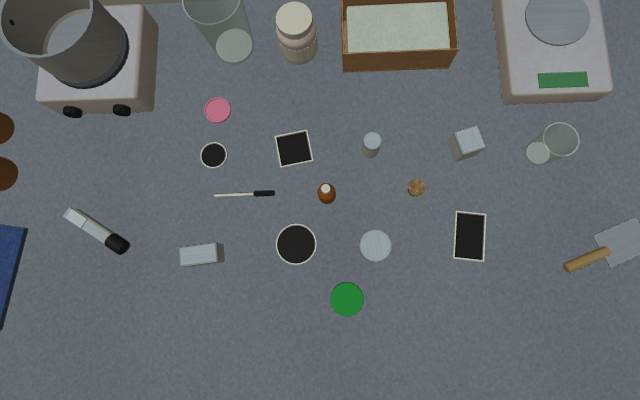

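View pics/wrist0.png

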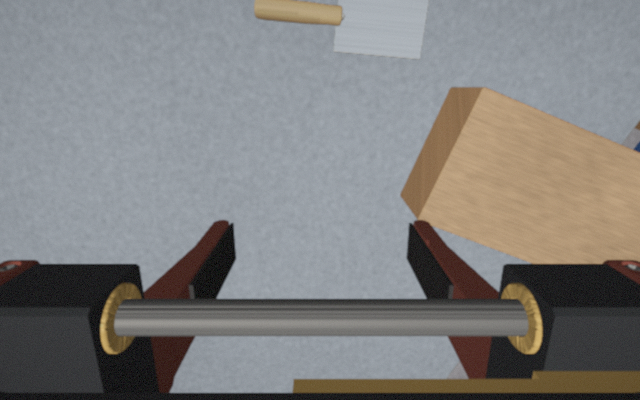

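The top view gives everything. Tins, in pixels: wide (375,246), slim (372,140), square (468,143), oblong (199,254). Trays: wide (296,244), slim (213,155), square (294,148), oblong (470,237). The look-alikes are the green tin at (347,299) and the pink disc at (217,110). Next I'll enlarge this view and measure.

```bash
cat > h.py <<'E'
import cv2, numpy as np
from scipy.spatial.transform import Rotation as R
from workcell import ctrl,vision
def ray(d,uv,z):
    Rm=cv2.Rodrigues(d["rvec"])[0]; t=np.asarray(d["tvec"]).ravel()
    uv=np.atleast_2d(np.asarray(uv,float)); K=d["mtx"]
    c=np.c_[(uv[:,0]-K[0,2])/K[0,0],(uv[:,1]-K[1,2])/K[1,1],np.ones(len(uv))]
    o=-Rm.T@t; w=c@Rm
    s=(z-o[2])/w[:,2]
    return (o+s[:,None]*w)[:,:2]
def proj(d,P):
    return cv2.projectPoints(np.atleast_2d(np.asarray(P,float)),d["rvec"],d["tvec"],d["mtx"],None)[0][:,0]
E
python3 - <<'E'
from h import *
d=vision.get_image("top"); im=d["img"]
cv2.imwrite("pics/topz.png",cv2.resize(im[90:330,170:510],None,fx=2.35,fy=2.35,interpolation=cv2.INTER_CUBIC))
c=-cv2.Rodrigues(d["rvec"])[0].T@d["tvec"]; print("cam",c)
hsv=cv2.cvtColor(im,cv2.COLOR_BGR2HSV)
for p in [(375,246),(372,140),(468,137),(199,254),(300,213),(320,350)]: print(p,im[p[1],p[0]],hsv[p[1],p[0]])
# dark floors
m=(im.max(2)<45).astype(np.uint8)
for c in cv2.findContours(m,0,1)[0]:
    a=cv2.contourArea(c)
    if a>200:
        (x,y),wh,an=cv2.minAreaRect(c)
        if 200<x<500 and 100<y<300:
            M=cv2.moments(c); q=(M['m10']/M['m00'],M['m01']/M['m00'])
            b=ray(d,cv2.boxPoints(((x,y),wh,an)),3)
            e=[b[1]-b[0],b[2]-b[1]]
            print("dark",np.round(q,1),ray(d,q,3).round(1),[round(float(np.hypot(*v)),1) for v in e],[round(float(np.degrees(np.arctan2(v[1],v[0]))),1) for v in e])
E
```

```text
cam [393.71811163 -18.19091777 744.79714838]
(375, 246) [158 154 144] [ 99  23 158]
(372, 140) [159 156 144] [ 96  24 159]
(468, 137) [163 159 149] [ 99  22 163]
(199, 254) [159 156 145] [ 96  22 159]
(300, 213) [112 107 100] [103  27 112]
(320, 350) [107 102  95] [103  29 107]
dark [295.5 244. ] [[443.5  69.3]] [68.7, 69.5] [-91.3, 179.2]
dark [469. 236.] [[ 451.6 -263.6]] [84.8, 49.8] [-7.5, -94.8]
dark [212.9 154.9] [[628.2 237.2]] [45.7, 44.4] [-91.9, -178.5]
dark [293.1 148.4] [[636.8  73. ]] [59.2, 58.9] [-80.1, -169.8]
```

View pics/topz.png

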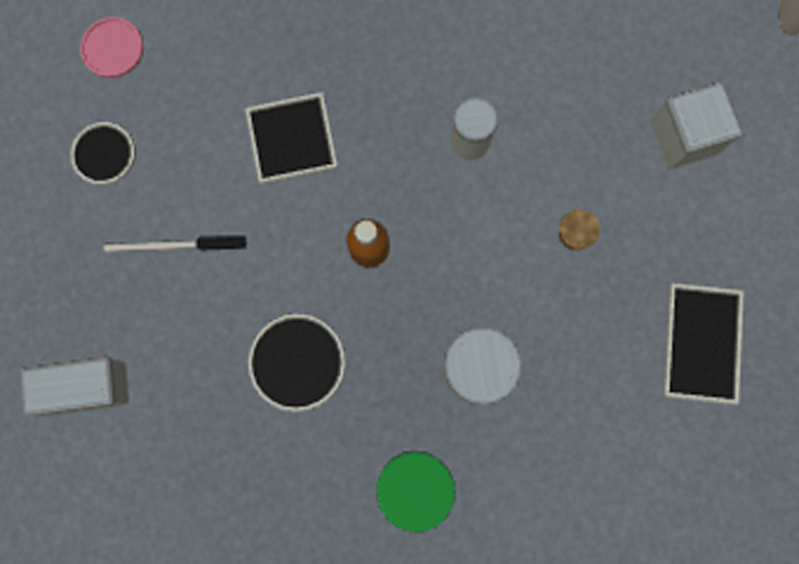

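The crop confirms it: four bare-metal tins and four black, white-rimmed trays. The green tin and pink disc are clearly the look-alikes. Next I'll measure on the metric plane.

```bash
python3 - <<'E'
from h import *
d=vision.get_image("top"); s=vision.get_image("scene"); im=d["img"]
up=8
def rectify(z,cx,cy,h=70,k=8):
    # metric patch: k px/mm, col=+x,row=+y
    g=np.array([[cx-h,cy-h],[cx+h,cy-h],[cx+h,cy+h],[cx-h,cy+h]],float)
    uv=proj(d,np.c_[g,np.full(4,z)]).astype(np.float32)
    n=2*h*k
    H=cv2.getPerspectiveTransform(uv,np.float32([[0,0],[n,0],[n,n],[0,n]]))
    return cv2.warpPerspective(im,H,(n,n),flags=cv2.INTER_CUBIC),lambda p:np.array([cx-h,cy-h])+np.asarray(p)/k
def meas(name,z,cx,cy,f,rnd):
    P,w=rectify(z,cx,cy)
    m=f(P).astype(np.uint8); m=cv2.morphologyEx(m,cv2.MORPH_OPEN,np.ones((9,9)))
    cs=[c for c in cv2.findContours(m,0,1)[0] if cv2.contourArea(c)>64*300]
    c=min(cs,key=lambda c:np.hypot(*(np.array(cv2.minAreaRect(c)[0])-560)))
    M=cv2.moments(c); cen=w([M['m10']/M['m00'],M['m01']/M['m00']])
    (x,y),wh,an=cv2.minAreaRect(cv2.convexHull(c))
    print(name,"centroid",cen.round(1),"box",w([x,y]).round(1),np.round(np.array(wh)/8,1),round(an,1),"eqdiam",round(2*np.sqrt(cv2.contourArea(c)/64/np.pi),1))
    return cen
dark=lambda P:P.max(2)<60
white=lambda P:P.min(2)>130
notgrey=lambda P:(P.max(2)<60)|(P.min(2)>140)
lid=lambda P:P.min(2)>126
for n,c in dict(wide=(443,69),oblong=(451,-263),slim=(628,237),square=(637,73)).items():
    meas(n+" tray dark",3,*c,dark,0); meas(n+" tray outer",5,*c,notgrey,0)
T=dict(wide=((375,246),50),slim=((372,140),62),square=((468,137),56),oblong=((199,254),48))
for n,(uv,z) in T.items():
    c=ray(d,uv,z)[0]
    m=meas(n+" tin",z,*c,lid,0)
    print("   top px",proj(d,[*m,z]).round(1)," scene px",proj(s,[*m,z]).round(1))
for n,uv,z in (("bottle",(326,189),75),("stopper",(416,187),26),("green",(347,299),50)): print(n,ray(d,uv,z).round(0))
# wooden block in wrist view
o=ctrl.get_obs(); w=vision.get_image("wrist"); H=w["hand_eye"]; Rt=R.from_rotvec(o["orientation"]).as_matrix()
print(Rt.round(3))
K=w["mtx"]
for uv in [(450,88),(405,195),(640,165),(640,270)]:
    c=np.array([(uv[0]-K[0,2])/K[0,0],(uv[1]-K[1,2])/K[1,1],1])
    O=Rt@H[:3,3]+o["ee_pos"]; v=Rt@H[:3,:3]@c
    print([ (O+(z-O[2])/v[2]*v).round(0) for z in (0,60)])
E
```

```text
wide tray dark centroid [444.   69.1] box [444.1  69.3] [71.6 71.4] 90.0 eqdiam 71.5
wide tray outer centroid [444.1  68.9] box [444.1  69.1] [79.3 79.3] 45.0 eqdiam 79.2
oblong tray dark centroid [ 452.3 -263.9] box [ 452.2 -264. ] [50.5 84.3] 82.4 eqdiam 72.7
oblong tray outer centroid [ 452.5 -263.9] box [ 452.5 -263.8] [58.6 92.9] 82.5 eqdiam 82.3
slim tray dark centroid [628.4 237.1] box [628.6 236.9] [47.2 47.4] 90.0 eqdiam 47.2
slim tray outer centroid [627.8 236.4] box [627.9 236.2] [47.1 47.2] 90.0 eqdiam 47.1
square tray dark centroid [637.3  72.8] box [637.3  72.8] [60.  60.4] 10.3 eqdiam 67.0
square tray outer centroid [636.6  72.5] box [636.6  72.5] [59.8 60.3] 10.4 eqdiam 66.9
wide tin centroid [435.4 -80.1] box [435.1 -80.2] [56. 56.] 90.0 eqdiam 55.9
   top px [[375.1 245. ]]  scene px [[259.2 213.9]]
slim tin centroid [628.8 -81. ] box [628.8 -80.9] [32.1 32.1] 90.0 eqdiam 32.0
   top px [[371.9 140. ]]  scene px [[332.6 257.1]]
square tin centroid [ 626.8 -262.1] box [ 626.9 -261.7] [45.4 43.8] 16.1 eqdiam 48.2
   top px [[469.8 139.1]]  scene px [[247.6 316.8]]
oblong tin centroid [426.1 244.4] box [425.8 244.6] [34.3 66.9] 7.0 eqdiam 52.4
   top px [[197.6 254. ]]  scene px [[363.8 155.7]]
bottle [[536.   6.]]
stopper [[ 545. -164.]]
green [[342. -27.]]
[[-0.     0.453 -0.892]
 [ 0.    -0.892 -0.453]
 [-1.    -0.001 -0.   ]]
[array([ 412., -645.,    0.]), array([ 402., -626.,   60.])]
[array([ 287., -664.,    0.]), array([ 297., -642.,   60.])]
[array([ 438., -882.,    0.]), array([ 424., -826.,   60.])]
[array([ 335., -971.,    0.]), array([ 338., -901.,   60.])]
```

```bash
cat > go.py <<'E'
import sys
from h import *
def go(x,y,z,yaw=None):
    o=ctrl.get_obs(); Rm=R.from_rotvec(o["orientation"]).as_matrix(); p=o["ee_pos"]
    yw=np.degrees(np.arctan2(Rm[1,1],Rm[0,1])); tl=np.degrees(np.arccos(-Rm[2,0]))
    d=Rm.T@(np.array([x,y,z])-p)
    print("t",round(o["t"],2),"pos",p.round(1),"yaw",yw.round(1),"tilt",tl.round(2),"F",o["ft_force"].round(1),"w",round(o["width"],1),"q6",o["qpos"][5].round(2))
    print("shift tool mm",d.round(1), "turn x rad", None if yaw is None else np.radians(-((yaw-yw+180)%360-180)).round(3))
a=[float(v) for v in sys.argv[1:]]
go(*a)
E
python3 go.py 435.4 -80.1 120
```

```text
t 0.35 pos [ 282.9 -557.1  222.5] yaw -63.1 tilt 0.02 F [-0.4  0.6 -0.1] w 87.9 q6 -0.02
shift tool mm [ 102.6 -356.3 -351.9] turn x rad None
```

```bash
python3 -m crank '[[[0,-0.010,-0.010],[0,0,0],0.0878],[[0,-0.018,-0.018],[0,0,0],0.0878],[[0,-0.025,-0.025],[0,0,0],0.0878],[[0,-0.025,-0.025],[0,0,0],0.0878],[[0,-0.025,-0.025],[0,0,0],0.0878],[[0,-0.025,-0.025],[0,0,0],0.0878],[[0,-0.025,-0.025],[0,0,0],0.0878],[[0,-0.025,-0.025],[0,0,0],0.0878]]'; python3 go.py 435.4 -80.1 120
```

```text
t: 1.02
ee_pos: [361.1, -315.4, 222.7]
orientation: [1.96, 0.469, -1.96]
ft_force: [0.5, -0.1, 0.6]
width: 87.8
t 1.02 pos [ 361.1 -315.4  222.7] yaw -63.1 tilt 0.01 F [ 0.5 -0.1  0.6] w 87.8 q6 0.36
shift tool mm [ 102.8 -176.2 -172.8] turn x rad None
```

```bash
python3 -m crank '[[[0.010,-0.025,-0.025],[0,0,0],0.0878],[[0.015,-0.025,-0.025],[0,0,0],0.0878],[[0.015,-0.025,-0.025],[0,0,0],0.0878],[[0.015,-0.025,-0.025],[0,0,0],0.0878],[[0.015,-0.025,-0.025],[0,0,0],0.0878],[[0.015,-0.025,-0.025],[0,0,0],0.0878],[[0.010,-0.018,-0.015],[0,0,0],0.0878],[[0.005,-0.008,-0.008],[0,0,0],0.0878]]'; python3 go.py 435.4 -80.1 14
python3 - <<'E'
from h import *
cv2.imwrite("pics/w1.png",vision.get_image("wrist")["img"])
E
```

```text
t: 1.68
ee_pos: [434.6, -79.3, 121.6]
orientation: [1.957, 0.473, -1.961]
ft_force: [-1.0, -0.7, 0.3]
width: 87.6
t 1.68 pos [434.6 -79.3 121.6] yaw -62.9 tilt 0.13 F [-1.  -0.7  0.3] w 87.6 q6 0.89
shift tool mm [107.6   1.2  -0.5] turn x rad None
```

View pics/w1.png

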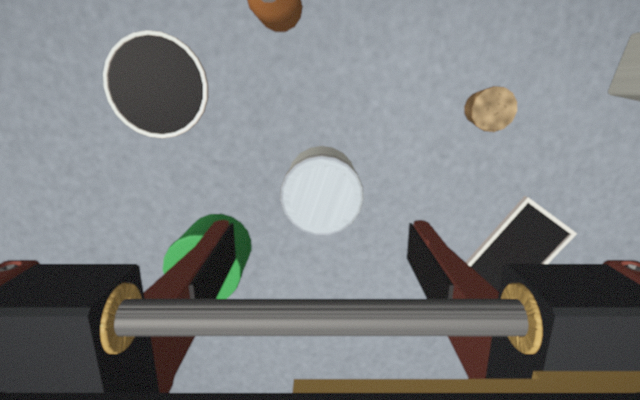

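```bash
cat >> h.py <<'E'
def wray(uvs,z,w=None):
    o=ctrl.get_obs(); w=w or vision.get_image("wrist"); H=w["hand_eye"]; K=w["mtx"]
    Rt=R.from_rotvec(o["orientation"]).as_matrix(); O=Rt@H[:3,3]+o["ee_pos"]
    uv=np.atleast_2d(np.asarray(uvs,float))
    v=np.c_[(uv[:,0]-K[0,2])/K[0,0],(uv[:,1]-K[1,2])/K[1,1],np.ones(len(uv))]@(Rt@H[:3,:3]).T
    return (O+((z-O[2])/v[:,2])[:,None]*v)[:,:2]
E
python3 - <<'E'
from h import *
w=vision.get_image("wrist");im=w["img"]
m=((im.min(2)>190)).astype(np.uint8); m[230:]=0
c=max([c for c in cv2.findContours(m,0,1)[0] if 250<c[:,0,0].mean()<400],key=cv2.contourArea)
p=wray(c[:,0],50,w); print((p.max(0)+p.min(0))/2,np.ptp(p,0))
print("green",wray([(205,262)],50,w),"tray",wray([(155,85)],5,w))
E
```

```text
[435.41764036 -80.48853783] [55.11021199 55.76352255]
green [[350.60347204 -26.11123652]] tray [[444.90048234  68.90559591]]
```

The wrist and top views agree to within 1 mm. Descending and closing.

```bash
python3 -m crank '[[[0.012,0.001,-0.001],[0,0,0],0.0878],[[0.018,0,0],[0,0,0],0.0878],[[0.020,0,0],[0,0,0],0.0878],[[0.020,0,0],[0,0,0],0.0878],[[0.017,0,0],[0,0,0],0.0878],[[0.012,0,0],[0,0,0],0.0878],[[0.007,0,0],[0,0,0],0.0878],[[0,0,0],[0,0,0],0.0878]]'; python3 go.py 435.4 -80.1 14
python3 -m crank '[[[0,0,0],[0,0,0],0.070],[[0,0,0],[0,0,0],0.064],[[0,0,0],[0,0,0],0.058],[[0,0,0],[0,0,0],0.052],[[0,0,0],[0,0,0],0.045],[[0,0,0],[0,0,0],0.045],[[0,0,0],[0,0,0],0.045],[[0,0,0],[0,0,0],0.045]]'; python3 go.py 444 69 110
```

```text
t: 2.45
ee_pos: [436.2, -83.6, 16.1]
orientation: [1.959, 0.469, -1.962]
ft_force: [0.2, 0.0, 0.1]
width: 87.9
t 2.45 pos [436.2 -83.6  16.1] yaw -63.1 tilt 0.09 F [0.2 0.  0.1] w 87.9 q6 0.89
shift tool mm [ 2.1 -3.5 -0.8] turn x rad None
t: 3.12
ee_pos: [436.9, -83.0, 17.2]
orientation: [1.96, 0.469, -1.96]
ft_force: [-2.6, 2.1, 7.5]
width: 58.2
t 3.12 pos [436.9 -83.   17.2] yaw -63.1 tilt 0.01 F [-2.6  2.1  7.5] w 58.2 q6 0.89
shift tool mm [ -92.8 -132.3  -75.1] turn x rad None
```

```bash
python3 -m crank '[[[-0.005,0,0],[0,0,0],0.045],[[-0.012,0,0],[0,0,0],0.045],[[-0.018,0,0],[0,0,0],0.045],[[-0.018,-0.008,-0.005],[0,0,0],0.045],[[-0.015,-0.016,-0.009],[0,0,0],0.045],[[-0.010,-0.020,-0.012],[0,0,0],0.045],[[0,-0.022,-0.013],[0,0,0],0.045],[[0,-0.022,-0.013],[0,0,0],0.045]]'; python3 -m crank '[[[0,-0.020,-0.011],[0,0,0],0.045],[[0,-0.014,-0.008],[0,0,0],0.045],[[0,-0.008,-0.004],[0,0,0],0.045],[[0,-0.002,0],[0,0,0],0.045],[[0,0,0],[0,0,0],0.045],[[0,0,0],[0,0,0],0.045],[[0,0,0],[0,0,0],0.045],[[0,0,0],[0,0,0],0.045]]'; python3 go.py 444 69 20
python3 - <<'E'
from h import *
cv2.imwrite("pics/w2.png",vision.get_image("wrist")["img"])
E
```

```text
t: 3.78
ee_pos: [444.2, 19.7, 95.8]
orientation: [1.962, 0.468, -1.958]
ft_force: [0.2, -0.3, -2.9]
width: 57.4
t: 4.45
ee_pos: [444.1, 67.7, 94.7]
orientation: [1.96, 0.468, -1.961]
ft_force: [-0.4, -0.8, -2.1]
width: 57.9
t 4.45 pos [444.1  67.7  94.7] yaw -63.2 tilt 0.01 F [-0.4 -0.8 -2.1] w 57.9 q6 1.23
shift tool mm [74.7 -1.2 -0.5] turn x rad None
```

View pics/w2.png

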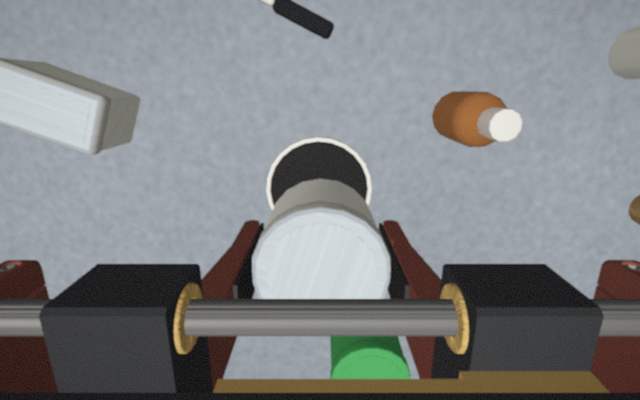

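```bash
python3 -m crank '[[[0.008,-0.001,0],[0,0,0],0.045],[[0.014,0,0],[0,0,0],0.045],[[0.016,0,0],[0,0,0],0.045],[[0.014,0,0],[0,0,0],0.045],[[0.010,0,0],[0,0,0],0.045],[[0.006,0,0],[0,0,0],0.045],[[0.002,0,0],[0,0,0],0.045],[[0,0,0],[0,0,0],0.045]]'; python3 -m crank '[[[0.001,0,0],[0,0,0],0.045],[[0.001,0,0],[0,0,0],0.045],[[0.0005,0,0],[0,0,0],0.045],[[0.0005,0,0],[0,0,0],0.045],[[0.0005,0,0],[0,0,0],0.045],[[0,0,0],[0,0,0],0.045],[[0,0,0],[0,0,0],0.045],[[0,0,0],[0,0,0],0.045]]'; python3 go.py 444 69 20
```

```text
t: 5.17
ee_pos: [443.5, 69.3, 24.2]
orientation: [1.959, 0.469, -1.961]
ft_force: [-0.0, 0.3, -2.7]
width: 57.5
t: 5.83
ee_pos: [443.7, 69.4, 21.3]
orientation: [1.96, 0.469, -1.96]
ft_force: [0.4, -0.1, -2.8]
width: 57.4
t 5.83 pos [443.7  69.4  21.3] yaw -63.1 tilt 0.01 F [ 0.4 -0.1 -2.8] w 57.4 q6 1.23
shift tool mm [ 1.3  0.5 -0.1] turn x rad None
```

```bash
python3 -m crank '[[[0.0005,0,0],[0,0,0],0.045],[[0.0005,0,0],[0,0,0],0.045],[[0.0005,0,0],[0,0,0],0.045],[[0,0,0],[0,0,0],0.045],[[0,0,0],[0,0,0],0.045],[[0,0,0],[0,0,0],0.045],[[0,0,0],[0,0,0],0.045],[[0,0,0],[0,0,0],0.045]]'; python3 go.py 444 69 20
```

```text
t: 6.5
ee_pos: [443.7, 69.4, 20.2]
orientation: [1.96, 0.469, -1.96]
ft_force: [-2.0, -0.8, 9.0]
width: 57.2
t 6.5 pos [443.7  69.4  20.2] yaw -63.1 tilt 0.01 F [-2.  -0.8  9. ] w 57.2 q6 1.23
shift tool mm [ 0.2  0.5 -0.1] turn x rad None
```

Contact came at the predicted height (20.2). Releasing and rising.

```bash
python3 -m crank '[[[0,0,0],[0,0,0],0.060],[[0,0,0],[0,0,0],0.066],[[0,0,0],[0,0,0],0.074],[[0,0,0],[0,0,0],0.082],[[0,0,0],[0,0,0],0.0878],[[0,0,0],[0,0,0],0.0878],[[-0.003,0,0],[0,0,0],0.0878],[[-0.008,0,0],[0,0,0],0.0878]]';  python3 -m crank '[[[-0.015,0,0],[0,0,0],0.0878],[[-0.020,0,0],[0,0,0],0.0878],[[-0.020,0,0],[0,0,0],0.0878],[[-0.020,0,0],[0,0,0],0.0878],[[-0.015,0,0],[0,0,0],0.0878],[[-0.008,0,0],[0,0,0],0.0878],[[0,0,0],[0,0,0],0.0878],[[0,0,0],[0,0,0],0.0878]]'; python3 go.py 628.8 -81 130
python3 - <<'E'
from h import *
cv2.imwrite("pics/w3.png",vision.get_image("wrist")["img"])
E
```

```text
t: 7.17
ee_pos: [443.0, 69.3, 30.3]
orientation: [1.958, 0.469, -1.962]
ft_force: [-0.1, 0.0, 0.9]
width: 87.7
t: 7.83
ee_pos: [443.7, 69.4, 128.9]
orientation: [1.961, 0.469, -1.959]
ft_force: [0.2, -1.1, 0.5]
width: 87.8
t 7.83 pos [443.7  69.4 128.9] yaw -63.1 tilt 0.05 F [ 0.2 -1.1  0.5] w 87.8 q6 1.23
shift tool mm [ -0.9 217.9 -96.9] turn x rad None
```

View pics/w3.png

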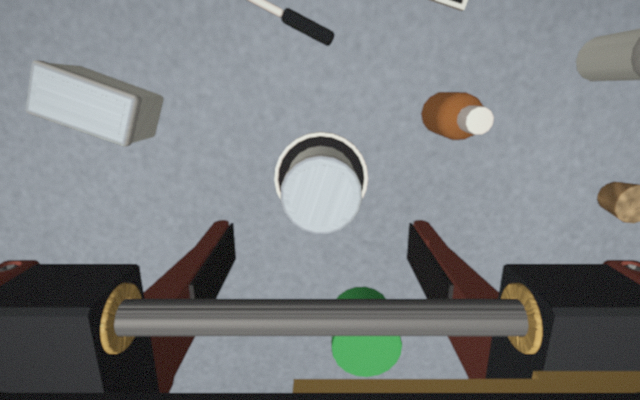

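The wide tin stands in its tray, lid centre at (322,195) and rim visible around it. Next is the slim tin.

```bash
python3 -m crank '[[[0,0.010,-0.004],[0,0,0],0.0878],[[0,0.020,-0.009],[0,0,0],0.0878],[[0,0.028,-0.013],[0,0,0],0.0878],[[0,0.034,-0.015],[0,0,0],0.0878],[[0,0.034,-0.015],[0,0,0],0.0878],[[0,0.034,-0.015],[0,0,0],0.0878],[[0,0.028,-0.012],[0,0,0],0.0878],[[0,0.018,-0.008],[0,0,0],0.0878]]';  python3 -m crank '[[[0,0.009,-0.004],[0,0,0],0.0878],[[0,0.003,-0.002],[0,0,0],0.0878],[[0,0,0],[0,0,0],0.0878],[[0,0,0],[0,0,0],0.0878],[[0,0,0],[0,0,0],0.0878],[[0,0,0],[0,0,0],0.0878],[[0,0,0],[0,0,0],0.0878],[[0,0,0],[0,0,0],0.0878]]'; python3 go.py 628.8 -81 16
python3 - <<'E'
from h import *
w=vision.get_image("wrist");im=w["img"]
cv2.imwrite("pics/w4.png",im)
m=((im.min(2)>185)).astype(np.uint8); m[250:]=0
for c in cv2.findContours(m,0,1)[0]:
    if cv2.contourArea(c)>300:
        p=wray(c[:,0],62,w); print(c[:,0].mean(0),(p.max(0)+p.min(0))/2,np.ptp(p,0))
E
```

```text
t: 8.55
ee_pos: [620.3, -76.0, 127.3]
orientation: [1.96, 0.468, -1.961]
ft_force: [-0.3, 0.3, -0.0]
width: 88.0
t: 9.22
ee_pos: [628.6, -80.6, 128.9]
orientation: [1.96, 0.47, -1.959]
ft_force: [-0.2, 0.2, 0.0]
width: 87.6
t 9.22 pos [628.6 -80.6 128.9] yaw -63.0 tilt 0.01 F [-0.2  0.2  0. ] w 87.6 q6 0.95
shift tool mm [1.129e+02 4.000e-01 1.000e-01] turn x rad None
[320.37692308 198.84615385] [629.05837065 -80.09931959] [32.16347586 31.49806974]
[151.61470588  82.96470588] [648.4644836   49.36995376] [63.39960276 62.79888619]
[612.22404372  13.26229508] [ 816.60091715 -181.7572497 ] [19.01825159 53.14004775]
```

View pics/w4.png

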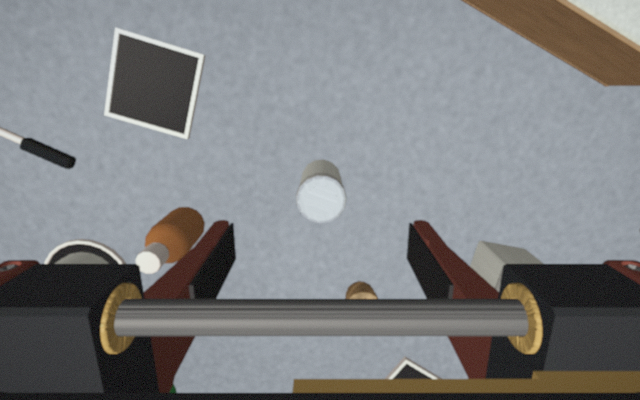

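```bash
python3 -m crank '[[[0.010,0,0],[0,0,0],0.0878],[[0.018,0,0],[0,0,0],0.0878],[[0.022,0,0],[0,0,0],0.0878],[[0.022,0,0],[0,0,0],0.0878],[[0.020,0,0],[0,0,0],0.080],[[0.012,0,0],[0,0,0],0.072],[[0.006,0,0],[0,0,0],0.064],[[0.001,0,0],[0,0,0],0.056]]'; python3 -m crank '[[[0,0,0],[0,0,0],0.048],[[0,0,0],[0,0,0],0.042],[[0,0,0],[0,0,0],0.037],[[0,0,0],[0,0,0],0.033],[[0,0,0],[0,0,0],0.028],[[0,0,0],[0,0,0],0.022],[[0,0,0],[0,0,0],0.022],[[0,0,0],[0,0,0],0.022]]'; python3 go.py 628 237 130
```

```text
t: 9.93
ee_pos: [628.0, -81.0, 16.2]
orientation: [1.958, 0.47, -1.962]
ft_force: [-1.2, 0.2, -0.3]
width: 64.6
t: 10.6
ee_pos: [629.4, -81.1, 18.6]
orientation: [1.961, 0.469, -1.958]
ft_force: [-0.8, 0.9, 5.8]
width: 33.8
t 10.6 pos [629.4 -81.1  18.6] yaw -63.1 tilt 0.07 F [-0.8  0.9  5.8] w 33.8 q6 0.95
shift tool mm [-111.4 -284.2 -142.8] turn x rad None
```

```bash
python3 -m crank '[[[-0.005,0,0],[0,0,0],0.022],[[-0.012,0,0],[0,0,0],0.022],[[-0.018,0,0],[0,0,0],0.022],[[-0.018,-0.008,-0.004],[0,0,0],0.022],[[-0.012,-0.016,-0.008],[0,0,0],0.022],[[-0.005,-0.024,-0.012],[0,0,0],0.022],[[0,-0.030,-0.015],[0,0,0],0.022],[[0,-0.034,-0.017],[0,0,0],0.022]]'; python3 -m crank '[[[0,-0.034,-0.017],[0,0,0],0.022],[[0,-0.034,-0.017],[0,0,0],0.022],[[0,-0.034,-0.017],[0,0,0],0.022],[[0,-0.030,-0.015],[0,0,0],0.022],[[0,-0.022,-0.011],[0,0,0],0.022],[[0,-0.012,-0.006],[0,0,0],0.022],[[0,-0.006,-0.003],[0,0,0],0.022],[[0,0,0],[0,0,0],0.022]]'; python3 go.py 628 237 24
python3 - <<'E'
from h import *
cv2.imwrite("pics/w5.png",vision.get_image("wrist")["img"])
E
```

```text
t: 11.27
ee_pos: [628.5, 44.3, 89.3]
orientation: [1.963, 0.467, -1.959]
ft_force: [0.8, -0.6, -1.4]
width: 33.7
t: 11.93
ee_pos: [626.8, 237.2, 88.0]
orientation: [1.959, 0.47, -1.959]
ft_force: [0.3, -0.4, -1.6]
width: 33.8
t 11.93 pos [626.8 237.2  88. ] yaw -63.0 tilt 0.01 F [ 0.3 -0.4 -1.6] w 33.8 q6 1.44
shift tool mm [64.   0.7 -1. ] turn x rad None
```

View pics/w5.png

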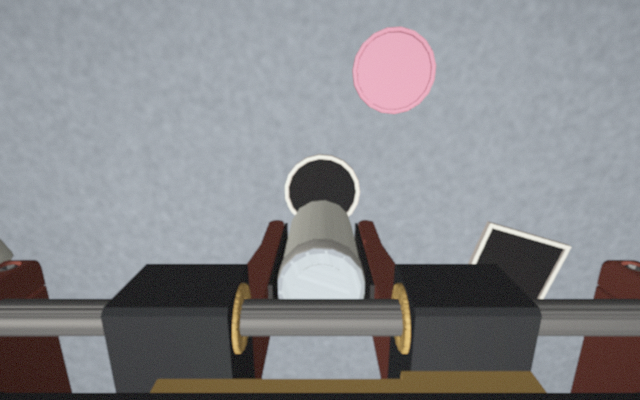

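The slim tin is held above its tray (322,188), with the pink disc clear at (395,70). Lowering.

```bash
python3 -m crank '[[[0.007,0.001,-0.001],[0,0,0],0.022],[[0.013,0,0],[0,0,0],0.022],[[0.015,0,0],[0,0,0],0.022],[[0.013,0,0],[0,0,0],0.022],[[0.009,0,0],[0,0,0],0.022],[[0.005,0,0],[0,0,0],0.022],[[0.001,0,0],[0,0,0],0.022],[[0,0,0],[0,0,0],0.022]]'; python3 -m crank '[[[0.001,0,0],[0,0,0],0.022],[[0.001,0,0],[0,0,0],0.022],[[0.0005,0,0],[0,0,0],0.022],[[0.0005,0,0],[0,0,0],0.022],[[0,0,0],[0,0,0],0.022],[[0,0,0],[0,0,0],0.022],[[0,0,0],[0,0,0],0.022],[[0,0,0],[0,0,0],0.022]]'; python3 go.py 628 237 21
```

```text
t: 12.65
ee_pos: [628.0, 235.9, 24.0]
orientation: [1.959, 0.469, -1.961]
ft_force: [0.3, 0.1, -0.3]
width: 33.7
t: 13.32
ee_pos: [628.3, 236.0, 21.8]
orientation: [1.96, 0.469, -1.96]
ft_force: [-0.1, -0.3, -1.6]
width: 33.7
t 13.32 pos [628.3 236.   21.8] yaw -63.1 tilt 0.01 F [-0.1 -0.3 -1.6] w 33.7 q6 1.44
shift tool mm [ 0.8 -1.  -0.2] turn x rad None
```

```bash
python3 -m crank '[[[0.0005,-0.001,0],[0,0,0],0.022],[[0.0005,0,0],[0,0,0],0.022],[[0,0,0],[0,0,0],0.022],[[0,0,0],[0,0,0],0.022],[[0,0,0],[0,0,0],0.022],[[0,0,0],[0,0,0],0.022],[[0,0,0],[0,0,0],0.022],[[0,0,0],[0,0,0],0.022]]'; python3 go.py 628 237 21
```

```text
t: 13.98
ee_pos: [628.2, 236.6, 21.6]
orientation: [1.96, 0.468, -1.959]
ft_force: [-1.5, -3.1, 6.4]
width: 33.5
t 13.98 pos [628.2 236.6  21.6] yaw -63.1 tilt 0.04 F [-1.5 -3.1  6.4] w 33.5 q6 1.44
shift tool mm [ 0.6 -0.5 -0. ] turn x rad None
```

```bash
python3 -m crank '[[[0,0,0],[0,0,0],0.036],[[0,0,0],[0,0,0],0.042],[[0,0,0],[0,0,0],0.050],[[0,0,0],[0,0,0],0.060],[[0,0,0],[0,0,0],0.070],[[0,0,0],[0,0,0],0.080],[[-0.003,0,0],[0,0,0],0.0878],[[-0.008,0,0],[0,0,0],0.0878]]';  python3 -m crank '[[[-0.015,0,0],[0,0,0],0.0878],[[-0.020,0,0],[0,0,0],0.0878],[[-0.020,0,0],[0,0,0],0.0878],[[-0.020,0,0],[0,0,0],0.0878],[[-0.015,0,0],[0,0,0],0.0878],[[-0.008,0,0],[0,0,0],0.0878],[[0,0,0],[0,0,0],0.0878],[[0,0,0],[0,0,0],0.0878]]'; python3 go.py 626.8 -262 130 -73.9
python3 - <<'E'
from h import *
cv2.imwrite("pics/w6.png",vision.get_image("wrist")["img"])
E
```

```text
t: 14.65
ee_pos: [626.9, 236.6, 30.9]
orientation: [1.958, 0.469, -1.962]
ft_force: [0.1, -0.7, -0.7]
width: 78.5
t: 15.32
ee_pos: [628.0, 237.0, 130.5]
orientation: [1.961, 0.469, -1.959]
ft_force: [0.1, 0.7, 0.8]
width: 87.5
t 15.32 pos [628.  237.  130.5] yaw -63.1 tilt 0.07 F [0.1 0.7 0.8] w 87.5 q6 1.44
shift tool mm [3.000e-01 4.444e+02 2.269e+02] turn x rad 0.189
```

View pics/w6.png

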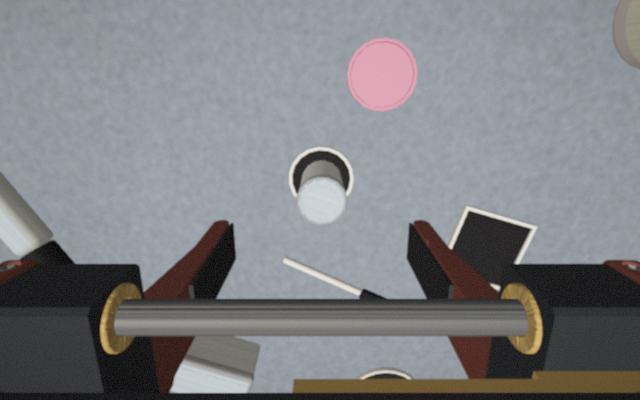

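```bash
python3 -m crank '[[[0,0.010,0.005],[0,0,0],0.0878],[[0,0.020,0.010],[0,0,0],0.0878],[[0,0.030,0.015],[0,0,0],0.0878],[[0,0.036,0.0185],[0,0,0],0.0878],[[0,0.036,0.0185],[0,0,0],0.0878],[[0,0.036,0.0185],[0,0,0],0.0878],[[0,0.036,0.0185],[0,0,0],0.0878],[[0,0.036,0.0185],[0,0,0],0.0878]]';  python3 -m crank '[[[0,0.036,0.0185],[0,0,0],0.0878],[[0,0.036,0.0185],[0,0,0],0.0878],[[0,0.036,0.0185],[0,0,0],0.0878],[[0,0.036,0.0185],[0,0,0],0.0878],[[0,0.030,0.015],[0,0,0],0.0878],[[0,0.020,0.010],[0,0,0],0.0878],[[0,0.010,0.005],[0,0,0],0.0878],[[0,0,0],[0.070,0,0],0.0878]]'; python3 -m crank '[[[0,0,0],[0.070,0,0],0.0878],[[0,0,0],[0.049,0,0],0.0878],[[0,0,0],[0,0,0],0.0878],[[0,0,0],[0,0,0],0.0878],[[0,0,0],[0,0,0],0.0878],[[0,0,0],[0,0,0],0.0878],[[0,0,0],[0,0,0],0.0878],[[0,0,0],[0,0,0],0.0878]]'; python3 go.py 626.8 -262 16 -73.9
python3 - <<'E'
from h import *
w=vision.get_image("wrist");im=w["img"]
cv2.imwrite("pics/w7.png",im)
m=((im.min(2)>185)).astype(np.uint8); m[260:]=0
for c in cv2.findContours(m,0,1)[0]:
    if cv2.contourArea(c)>300:
        p=wray(c[:,0],56,w).astype(np.float32); print(c[:,0].mean(0),cv2.minAreaRect(p))
E
```

```text
t: 16.03
ee_pos: [625.8, -35.1, 128.4]
orientation: [1.958, 0.47, -1.962]
ft_force: [0.1, 0.8, -0.8]
width: 88.3
t: 16.7
ee_pos: [625.6, -264.3, 128.4]
orientation: [2.002, 0.404, -2.005]
ft_force: [0.0, 0.7, 0.1]
width: 87.6
t: 17.37
ee_pos: [626.9, -261.4, 129.7]
orientation: [2.071, 0.293, -2.071]
ft_force: [0.2, 0.1, 0.3]
width: 88.0
t 17.37 pos [ 626.9 -261.4  129.7] yaw -73.9 tilt 0.0 F [0.2 0.1 0.3] w 88.0 q6 0.88
shift tool mm [113.7   0.6   0.2] turn x rad 0.0
[467.76377953 242.44488189] ((622.3098754882812, -373.12158203125), (34.18232345581055, 19.25116729736328), 49.94890594482422)
[321.3440367 196.4587156] ((627.0303955078125, -261.3025817871094), (41.019683837890625, 41.19886779785156), 16.162324905395508)
[575.13096695  71.90820073] ((753.2384033203125, -404.7542419433594), (79.62762451171875, 116.29264068603516), 0.1706588715314865)
```

View pics/w7.png

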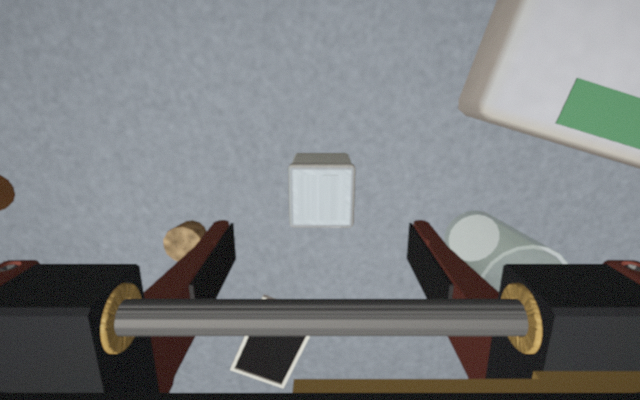

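Stopper (183,241) and square tin (321,196) are clear. The glass beaker at (480,245) needs a clearance check against the gripper body.

```bash
python3 - <<'E'
from h import *
d=vision.get_image("top")
print("base",ray(d,[(538,153)],0),"left edge base",ray(d,[(526,153)],0))
for z in (60,80,100,120): print(z,"rim c",ray(d,[(561,139)],z),"r",np.diff(ray(d,[(561,139),(543,139)],z),axis=0), )
E
```

```text
base [[ 612.60123372 -412.25361544]] left edge base [[ 613.33507086 -389.05492872]]
60 rim c [[ 620.08920156 -424.41805202]] r [[ 1.06611108 32.04991014]]
80 rim c [[ 613.47786883 -412.55389239]] r [[ 1.03497453 31.11386914]]
100 rim c [[ 606.8665361  -400.68973275]] r [[ 1.00383798 30.17782815]]
120 rim c [[ 600.25520338 -388.82557312]] r [[ 0.97270143 29.24178716]]
```

```bash
python3 -m crank '[[[0.010,0,0],[0,0,0],0.0878],[[0.018,0,0],[0,0,0],0.0878],[[0.022,0,0],[0,0,0],0.0878],[[0.022,0,0],[0,0,0],0.0878],[[0.020,0,0],[0,0,0],0.0878],[[0.012,0,0],[0,0,0],0.082],[[0.006,0,0],[0,0,0],0.074],[[0.001,0,0],[0,0,0],0.066]]'; python3 -m crank '[[[0,0,0],[0,0,0],0.060],[[0,0,0],[0,0,0],0.054],[[0,0,0],[0,0,0],0.049],[[0,0,0],[0,0,0],0.045],[[0,0,0],[0,0,0],0.040],[[0,0,0],[0,0,0],0.035],[[0,0,0],[0,0,0],0.035],[[0,0,0],[0,0,0],0.035]]'; python3 go.py 637 73 110 -79.7
```

```text
t: 18.13
ee_pos: [626.1, -261.2, 17.1]
orientation: [2.07, 0.294, -2.073]
ft_force: [-0.3, -0.1, 1.1]
width: 72.0
t: 18.8
ee_pos: [627.5, -261.8, 19.8]
orientation: [2.072, 0.292, -2.069]
ft_force: [-1.0, 0.8, 5.5]
width: 46.0
t 18.8 pos [ 627.5 -261.8   19.8] yaw -73.9 tilt 0.09 F [-1.   0.8  5.5] w 46.0 q6 0.88
shift tool mm [ -90.4 -319.  -102. ] turn x rad 0.101
```

```bash
python3 -m crank '[[[-0.005,0,0],[0,0,0],0.035],[[-0.012,0,0],[0,0,0],0.035],[[-0.018,0,0],[0,0,0],0.035],[[-0.018,-0.008,-0.0025],[0,0,0],0.035],[[-0.012,-0.016,-0.005],[0,0,0],0.035],[[-0.005,-0.024,-0.0075],[0,0,0],0.035],[[0,-0.030,-0.0095],[0,0,0],0.035],[[0,-0.034,-0.011],[0,0,0],0.035]]'; python3 -m crank '[[[0,-0.034,-0.011],[0,0,0],0.035],[[0,-0.034,-0.011],[0,0,0],0.035],[[0,-0.034,-0.011],[0,0,0],0.035],[[0,-0.034,-0.011],[0,0,0],0.035],[[0,-0.030,-0.0095],[0,0,0],0.035],[[0,-0.022,-0.007],[0,0,0],0.035],[[0,-0.013,-0.004],[0,0,0],0.035],[[0,-0.006,-0.002],[0,0,0],0.035]]'; python3 -m crank '[[[0,0,0],[0.050,0,0],0.035],[[0,0,0],[0.051,0,0],0.035],[[0,0,0],[0,0,0],0.035],[[0,0,0],[0,0,0],0.035],[[0,0,0],[0,0,0],0.035],[[0,0,0],[0,0,0],0.035],[[0,0,0],[0,0,0],0.035],[[0,0,0],[0,0,0],0.035]]'; python3 go.py 637 72.8 22 -79.7
python3 - <<'E'
from h import *
w=vision.get_image("wrist");im=w["img"]
cv2.imwrite("pics/w8.png",im)
E
```

```text
t: 19.47
ee_pos: [629.9, -143.1, 89.9]
orientation: [2.073, 0.291, -2.07]
ft_force: [0.9, 0.3, -2.7]
width: 45.7
t: 20.13
ee_pos: [636.0, 75.8, 89.0]
orientation: [2.07, 0.295, -2.07]
ft_force: [-0.0, 0.3, -2.4]
width: 46.2
t: 20.8
ee_pos: [636.4, 73.0, 88.7]
orientation: [2.127, 0.192, -2.127]
ft_force: [-0.0, -0.3, -0.8]
width: 46.3
t 20.8 pos [636.4  73.   88.7] yaw -79.7 tilt 0.0 F [-0.  -0.3 -0.8] w 46.3 q6 1.49
shift tool mm [66.7  0.3 -0.5] turn x rad 0.0
```

View pics/w8.png

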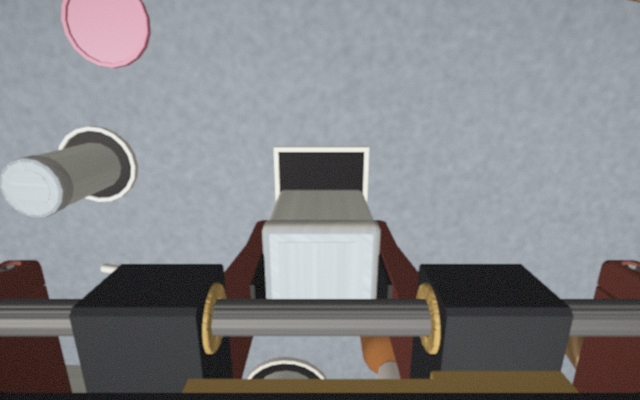

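```bash
python3 -m crank '[[[0.007,0,0],[0,0,0],0.035],[[0.013,0,0],[0,0,0],0.035],[[0.015,0,0],[0,0,0],0.035],[[0.013,0,0],[0,0,0],0.035],[[0.009,0,0],[0,0,0],0.035],[[0.005,0,0],[0,0,0],0.035],[[0.001,0,0],[0,0,0],0.035],[[0,0,0],[0,0,0],0.035]]'; python3 -m crank '[[[0.001,0,0],[0,0,0],0.035],[[0.001,0,0],[0,0,0],0.035],[[0.0005,0,0],[0,0,0],0.035],[[0,0,0],[0,0,0],0.035],[[0,0,0],[0,0,0],0.035],[[0,0,0],[0,0,0],0.035],[[0,0,0],[0,0,0],0.035],[[0,0,0],[0,0,0],0.035]]'; python3 go.py 637 72.8 22 -79.7
```

```text
t: 21.52
ee_pos: [636.3, 73.2, 25.2]
orientation: [2.127, 0.192, -2.128]
ft_force: [-0.6, 0.1, -2.6]
width: 45.8
t: 22.18
ee_pos: [636.5, 73.2, 23.3]
orientation: [2.127, 0.192, -2.127]
ft_force: [0.9, -0.1, -2.0]
width: 45.7
t 22.18 pos [636.5  73.2  23.3] yaw -79.7 tilt 0.01 F [ 0.9 -0.1 -2. ] w 45.7 q6 1.49
shift tool mm [ 1.3  0.5 -0.4] turn x rad 0.0
```

```bash
python3 -m crank '[[[0.0005,0,0],[0,0,0],0.035],[[0.0005,0,0],[0,0,0],0.035],[[0,0,0],[0,0,0],0.035],[[0,0,0],[0,0,0],0.035],[[0,0,0],[0,0,0],0.035],[[0,0,0],[0,0,0],0.035],[[0,0,0],[0,0,0],0.035],[[0,0,0],[0,0,0],0.035]]'; python3 go.py 637 72.8 22 -79.7
```

```text
t: 22.85
ee_pos: [636.5, 73.2, 22.8]
orientation: [2.128, 0.192, -2.127]
ft_force: [-1.9, -0.2, 5.3]
width: 45.6
t 22.85 pos [636.5  73.2  22.8] yaw -79.7 tilt 0.01 F [-1.9 -0.2  5.3] w 45.6 q6 1.49
shift tool mm [ 0.8  0.5 -0.4] turn x rad 0.0
```

```bash
python3 -m crank '[[[0,0,0],[0,0,0],0.048],[[0,0,0],[0,0,0],0.054],[[0,0,0],[0,0,0],0.062],[[0,0,0],[0,0,0],0.070],[[0,0,0],[0,0,0],0.078],[[0,0,0],[0,0,0],0.0878],[[-0.003,0,0],[0,0,0],0.0878],[[-0.008,0,0],[0,0,0],0.0878]]';  python3 -m crank '[[[-0.015,0,0],[0,0,0],0.0878],[[-0.020,0,0],[0,0,0],0.0878],[[-0.020,0,0],[0,0,0],0.0878],[[-0.020,0,0],[0,0,0],0.0878],[[-0.015,0,0],[0,0,0],0.0878],[[-0.008,0,0],[0,0,0],0.0878],[[0,0,0],[0,0,0],0.0878],[[0,0,0],[0,0,0],0.0878]]'; python3 go.py 426 244.5 130 7
python3 - <<'E'
from h import *
cv2.imwrite("pics/w9.png",vision.get_image("wrist")["img"])
E
```

```text
t: 23.52
ee_pos: [635.6, 73.2, 32.5]
orientation: [2.125, 0.192, -2.129]
ft_force: [-0.3, 1.0, -0.1]
width: 87.2
t: 24.18
ee_pos: [636.6, 73.3, 131.9]
orientation: [2.129, 0.192, -2.126]
ft_force: [0.5, 0.1, 0.0]
width: 87.5
t 24.18 pos [636.6  73.3 131.9] yaw -79.7 tilt 0.07 F [0.5 0.1 0. ] w 87.5 q6 1.49
shift tool mm [   1.7 -206.2  176.6] turn x rad -1.513
```

View pics/w9.png

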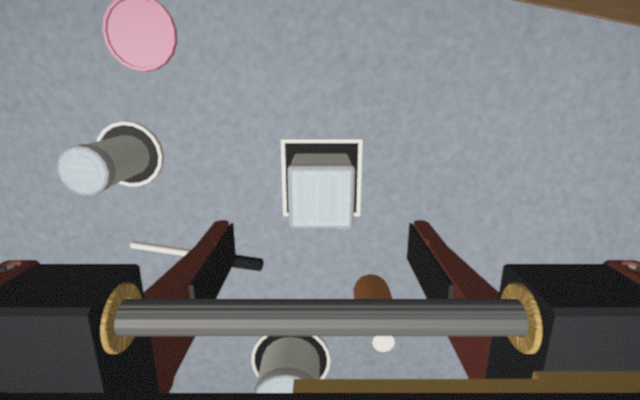

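The square tin sits in line with its tray (square at 321,180). Moving to the oblong tin.

```bash
python3 -m crank '[[[0,-0.010,0.008],[0,0,0],0.0878],[[0,-0.020,0.018],[0,0,0],0.0878],[[0,-0.028,0.024],[0,0,0],0.0878],[[0,-0.030,0.026],[0,0,0],0.0878],[[0,-0.030,0.026],[0,0,0],0.0878],[[0,-0.030,0.026],[0,0,0],0.0878],[[0,-0.028,0.024],[0,0,0],0.0878],[[0,-0.020,0.016],[0,0,0],0.0878]]';  python3 -m crank '[[[0,-0.010,0.0085],[-0.05,0,0],0.0878],[[0,0,0],[-0.12,0,0],0.0878],[[0,0,0],[-0.12,0,0],0.0878],[[0,0,0],[-0.12,0,0],0.0878],[[0,0,0],[-0.12,0,0],0.0878],[[0,0,0],[-0.12,0,0],0.0878],[[0,0,0],[-0.12,0,0],0.0878],[[0,0,0],[-0.12,0,0],0.0878]]'; python3 -m crank '[[[0,0,0],[-0.12,0,0],0.0878],[[0,0,0],[-0.12,0,0],0.0878],[[0,0,0],[-0.12,0,0],0.0878],[[0,0,0],[-0.12,0,0],0.0878],[[0,0,0],[-0.10,0,0],0.0878],[[0,0,0],[-0.043,0,0],0.0878],[[0,0,0],[0,0,0],0.0878],[[0,0,0],[0,0,0],0.0878]]'; python3 go.py 426 244.5 14 7
python3 - <<'E'
from h import *
w=vision.get_image("wrist");im=w["img"]
cv2.imwrite("pics/w10.png",im)
m=((im.min(2)>185)).astype(np.uint8); m[260:]=0
for c in cv2.findContours(m,0,1)[0]:
    if cv2.contourArea(c)>300:
        p=wray(c[:,0],48,w).astype(np.float32); print(c[:,0].mean(0),cv2.minAreaRect(p))
E
```

```text
t: 24.9
ee_pos: [431.7, 236.8, 130.0]
orientation: [2.122, 0.192, -2.13]
ft_force: [-0.6, 0.7, -0.7]
width: 87.7
t: 25.57
ee_pos: [424.4, 244.1, 130.2]
orientation: [1.561, 0.933, -1.566]
ft_force: [0.4, 0.2, -0.3]
width: 88.1
t: 26.23
ee_pos: [424.8, 244.2, 130.4]
orientation: [1.119, 1.265, -1.121]
ft_force: [0.7, 0.4, 0.0]
width: 88.1
t 26.23 pos [424.8 244.2 130.4] yaw 6.9 tilt 0.1 F [0.7 0.4 0. ] w 88.1 q6 0.38
shift tool mm [116.4   1.4  -0.2] turn x rad -0.002
[601.57894737 242.40350877] ((643.7053833007812, 232.04466247558594), (31.357908248901367, 29.178773880004883), 6.947933673858643)
[322.6097561  190.15853659] ((426.7962951660156, 245.96426391601562), (30.954730987548828, 64.39002227783203), 6.079936504364014)
```

View pics/w10.png

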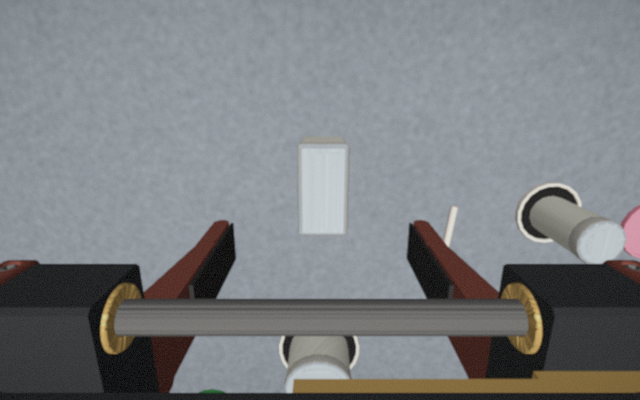

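```bash
python3 -m crank '[[[0.010,0.0015,-0.0005],[0,0,0],0.0878],[[0.018,0,0],[0,0,0],0.0878],[[0.022,0,0],[0,0,0],0.0878],[[0.022,0,0],[0,0,0],0.0878],[[0.021,0,0],[0,0,0],0.080],[[0.013,0,0],[0,0,0],0.072],[[0.007,0,0],[0,0,0],0.064],[[0.001,0,0],[0,0,0],0.056]]'; python3 -m crank '[[[0,0,0],[0,0,0],0.050],[[0,0,0],[0,0,0],0.044],[[0,0,0],[0,0,0],0.039],[[0,0,0],[0,0,0],0.035],[[0,0,0],[0,0,0],0.030],[[0,0,0],[0,0,0],0.025],[[0,0,0],[0,0,0],0.025],[[0,0,0],[0,0,0],0.025]]'; python3 go.py 452.4 -263.9 110 -97.6
```

```text
t: 26.95
ee_pos: [426.3, 244.5, 15.4]
orientation: [1.117, 1.265, -1.122]
ft_force: [0.1, 0.3, -0.3]
width: 64.6
t: 27.62
ee_pos: [427.6, 245.2, 17.9]
orientation: [1.12, 1.264, -1.118]
ft_force: [-1.6, -0.1, 7.0]
width: 35.8
t 27.62 pos [427.6 245.2  17.9] yaw 7.0 tilt 0.05 F [-1.6 -0.1  7. ] w 35.8 q6 0.37
shift tool mm [-92.3 -37.2 508.3] turn x rad 1.825
```

```bash
python3 -m crank '[[[-0.005,0,0],[0,0,0],0.025],[[-0.015,0,0],[0,0,0],0.025],[[-0.025,0,0],[0,0,0],0.025],[[-0.025,-0.0006,0.008],[0,0,0],0.025],[[-0.015,-0.0012,0.016],[0,0,0],0.025],[[-0.005,-0.0019,0.026],[0,0,0],0.025],[[0,-0.0025,0.034],[0,0,0],0.025],[[0,-0.0029,0.040],[0,0,0],0.025]]'; python3 -m crank '[[[0,-0.0029,0.040],[0,0,0],0.025],[[0,-0.0029,0.040],[0,0,0],0.025],[[0,-0.0029,0.040],[0,0,0],0.025],[[0,-0.0029,0.040],[0,0,0],0.025],[[0,-0.0029,0.040],[0,0,0],0.025],[[0,-0.0029,0.040],[0,0,0],0.025],[[0,-0.0029,0.040],[0,0,0],0.025],[[0,-0.0029,0.040],[0,0,0],0.025]]'; python3 -m crank '[[[0,-0.0024,0.032],[0,0,0],0.025],[[0,-0.0015,0.020],[0,0,0],0.025],[[0,-0.0009,0.012],[0,0,0],0.025],[[0,0,0],[0.08,0,0],0.025],[[0,0,0],[0.12,0,0],0.025],[[0,0,0],[0.12,0,0],0.025],[[0,0,0],[0.12,0,0],0.025],[[0,0,0],[0.12,0,0],0.025]]'; python3 -m crank '[[[0,0,0],[0.12,0,0],0.025],[[0,0,0],[0.12,0,0],0.025],[[0,0,0],[0.12,0,0],0.025],[[0,0,0],[0.12,0,0],0.025],[[0,0,0],[0.12,0,0],0.025],[[0,0,0],[0.12,0,0],0.025],[[0,0,0],[0.12,0,0],0.025],[[0,0,0],[0.12,0,0],0.025]]'; python3 -m crank '[[[0,0,0],[0.12,0,0],0.025],[[0,0,0],[0.12,0,0],0.025],[[0,0,0],[0.065,0,0],0.025],[[0,0,0],[0,0,0],0.025],[[0,0,0],[0,0,0],0.025],[[0,0,0],[0,0,0],0.025],[[0,0,0],[0,0,0],0.025],[[0,0,0],[0,0,0],0.025]]'; python3 go.py 452.4 -263.9 21 -97.6
python3 - <<'E'
from h import *
w=vision.get_image("wrist");im=w["img"]
cv2.imwrite("pics/w11.png",im)
E
```

```text
t: 28.28
ee_pos: [434.0, 120.6, 108.3]
orientation: [1.119, 1.264, -1.115]
ft_force: [0.7, -0.6, -1.1]
width: 35.8
t: 28.95
ee_pos: [448.9, -201.7, 107.6]
orientation: [1.119, 1.264, -1.119]
ft_force: [0.6, 0.9, -1.4]
width: 35.7
t: 29.62
ee_pos: [452.1, -262.9, 107.2]
orientation: [1.528, 0.966, -1.528]
ft_force: [-0.8, 0.0, -1.2]
width: 35.9
t: 30.28
ee_pos: [452.2, -262.8, 107.2]
orientation: [2.134, 0.18, -2.135]
ft_force: [0.2, 0.1, -2.5]
width: 36.0
t: 30.95
ee_pos: [452.3, -263.6, 107.2]
orientation: [-2.153, 0.141, 2.154]
ft_force: [1.0, 0.6, -1.0]
width: 35.9
t 30.95 pos [ 452.3 -263.6  107.2] yaw -97.5 tilt 0.01 F [ 1.   0.6 -1. ] w 35.9 q6 1.15
shift tool mm [86.2  0.3 -0.1] turn x rad 0.002
```

View pics/w11.png

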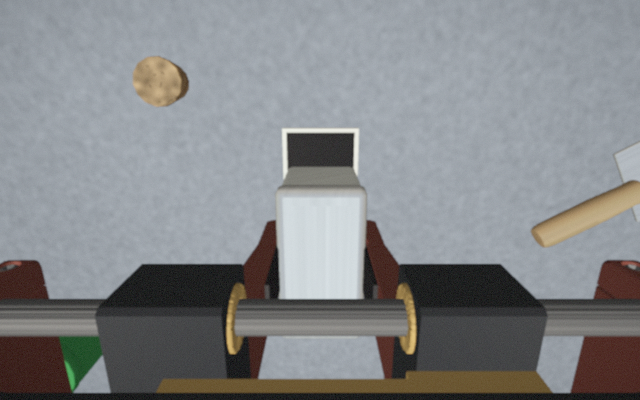

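```bash
python3 -m crank '[[[0.009,0,0],[0,0,0],0.025],[[0.016,0,0],[0,0,0],0.025],[[0.019,0,0],[0,0,0],0.025],[[0.017,0,0],[0,0,0],0.025],[[0.012,0,0],[0,0,0],0.025],[[0.007,0,0],[0,0,0],0.025],[[0.002,0,0],[0,0,0],0.025],[[0,0,0],[0,0,0],0.025]]'; python3 -m crank '[[[0.001,0,0],[0,0,0],0.025],[[0.001,0,0],[0,0,0],0.025],[[0.001,0,0],[0,0,0],0.025],[[0.0005,0,0],[0,0,0],0.025],[[0,0,0],[0,0,0],0.025],[[0,0,0],[0,0,0],0.025],[[0,0,0],[0,0,0],0.025],[[0,0,0],[0,0,0],0.025]]'; python3 go.py 452.4 -263.9 21 -97.6
```

```text
t: 31.67
ee_pos: [452.2, -263.6, 24.7]
orientation: [-2.152, 0.142, 2.154]
ft_force: [0.0, -0.3, -1.8]
width: 35.8
t: 32.33
ee_pos: [452.4, -263.7, 21.8]
orientation: [-2.153, 0.143, 2.153]
ft_force: [-0.4, -0.1, -1.7]
width: 36.0
t 32.33 pos [ 452.4 -263.7   21.8] yaw -97.6 tilt 0.01 F [-0.4 -0.1 -1.7] w 36.0 q6 1.15
shift tool mm [ 0.8  0.2 -0. ] turn x rad 0.0
```

```bash
python3 -m crank '[[[0.0005,0,0],[0,0,0],0.025],[[0.0005,0,0],[0,0,0],0.025],[[0,0,0],[0,0,0],0.025],[[0,0,0],[0,0,0],0.025],[[0,0,0],[0,0,0],0.025],[[0,0,0],[0,0,0],0.025],[[0,0,0],[0,0,0],0.025],[[0,0,0],[0,0,0],0.025]]'; python3 go.py 452.4 -263.9 21 -97.6
```

```text
t: 33.0
ee_pos: [452.4, -263.8, 20.9]
orientation: [-2.153, 0.143, 2.153]
ft_force: [-1.9, 0.1, 5.6]
width: 36.0
t 33.0 pos [ 452.4 -263.8   20.9] yaw -97.6 tilt 0.01 F [-1.9  0.1  5.6] w 36.0 q6 1.15
shift tool mm [-0.1  0.1 -0. ] turn x rad 0.0
```

Contact. Releasing, rising, then clearing the view.

```bash
python3 -m crank '[[[0,0,0],[0,0,0],0.038],[[0,0,0],[0,0,0],0.044],[[0,0,0],[0,0,0],0.052],[[0,0,0],[0,0,0],0.062],[[0,0,0],[0,0,0],0.072],[[0,0,0],[0,0,0],0.080],[[-0.003,0,0],[0,0,0],0.0878],[[-0.008,0,0],[0,0,0],0.0878]]';  python3 -m crank '[[[-0.015,0,0],[0,0,0],0.0878],[[-0.020,0,0],[0,0,0],0.0878],[[-0.025,0,0],[0,0,0],0.0878],[[-0.030,0,0],[0,0,0],0.0878],[[-0.030,0,0],[0,0,0],0.0878],[[-0.030,0,0],[0,0,0],0.0878],[[-0.020,0,0],[0,0,0],0.0878],[[-0.010,0,0],[0,0,0],0.0878]]'; python3 go.py 283 -557 222
python3 - <<'E'
from h import *
cv2.imwrite("pics/w12.png",vision.get_image("wrist")["img"])
E
```

```text
t: 33.67
ee_pos: [451.7, -263.3, 31.2]
orientation: [-2.151, 0.142, 2.154]
ft_force: [-0.0, 0.5, -0.6]
width: 80.7
t: 34.33
ee_pos: [453.5, -264.4, 215.4]
orientation: [-2.159, 0.145, 2.149]
ft_force: [-0.3, 0.8, -0.1]
width: 87.1
t 34.33 pos [ 453.5 -264.4  215.4] yaw -97.6 tilt 0.3 F [-0.3  0.8 -0.1] w 87.1 q6 1.15
shift tool mm [ -6.6 312.5 130.5] turn x rad None
```

View pics/w12.png

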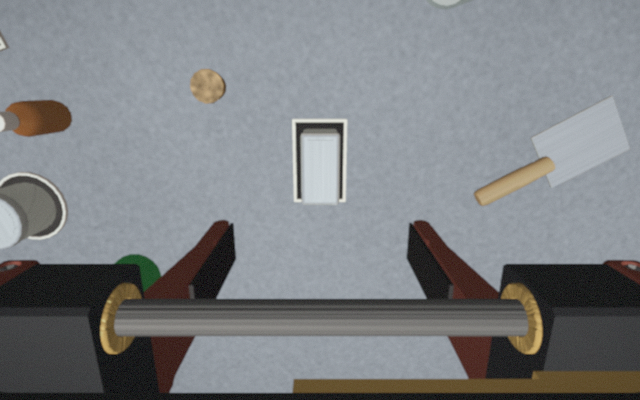

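```bash
python3 -m crank '[[[0,0.010,0.004],[0,0,0],0.0878],[[0,0.020,0.008],[0,0,0],0.0878],[[0,0.030,0.012],[0,0,0],0.0878],[[0,0.034,0.014],[0,0,0],0.0878],[[0,0.034,0.014],[0,0,0],0.0878],[[0,0.034,0.014],[0,0,0],0.0878],[[0,0.034,0.014],[0,0,0],0.0878],[[0,0.034,0.014],[0,0,0],0.0878]]';  python3 -m crank '[[[0,0.030,0.012],[0,0,0],0.0878],[[0,0.020,0.008],[0,0,0],0.0878],[[0,0.010,0.004],[0,0,0],0.0878],[[0,0,0],[0,0,0],0.0878],[[0,0,0],[0,0,0],0.0878],[[0,0,0],[0,0,0],0.0878],[[0,0,0],[0,0,0],0.0878],[[0,0,0],[0,0,0],0.0878]]'
python3 - <<'E'
from h import *
d=vision.get_image("top"); im=d["img"]; s=vision.get_image("scene")["img"]
cv2.imwrite("pics/top9.png",cv2.resize(im[90:330,170:510],None,fx=2.35,fy=2.35,interpolation=cv2.INTER_CUBIC))
cv2.imwrite("pics/scene9.png",s)
m=(im.min(2)>126).astype(np.uint8); m=cv2.morphologyEx(m,cv2.MORPH_OPEN,np.ones((5,5)))
Tr=dict(wide=(444,69,53),slim=(628.2,237,65),square=(637,72.8,59),oblong=(452.4,-263.9,51))
for c in cv2.findContours(m,0,1)[0]:
    if cv2.contourArea(c)<150: continue
    q=c[:,0].mean(0)
    for n,(x,y,z) in Tr.items():
        p=ray(d,c[:,0],z).astype(np.float32); r=cv2.minAreaRect(p)
        if np.hypot(r[0][0]-x,r[0][1]-y)<30: print(n,q.round(0),"off",np.round([r[0][0]-x,r[0][1]-y],1),np.round(r[1],1),round(r[2],1))
old=cv2.imread("pics/top0.png")
df=cv2.absdiff(im,old).max(2)
for n,(u,v) in dict(bottle=(326,192),stopper=(416,187),green=(347,299),pink=(217,110)).items(): print(n,"mean diff",df[v-15:v+16,u-15:u+16].mean().round(1))
E
```

```text
t: 35.05
ee_pos: [326.4, -480.2, 209.4]
orientation: [-2.149, 0.14, 2.154]
ft_force: [0.1, 1.2, -0.4]
width: 87.7
t: 35.72
ee_pos: [298.0, -534.6, 211.7]
orientation: [-2.154, 0.14, 2.154]
ft_force: [0.1, -0.1, -0.0]
width: 87.9
wide [292. 242.] off [-0.8 -0.1] [52.9 52.4] 88.8
oblong [478. 233.] off [ 0.7 -0.6] [30.9 65.7] 82.4
slim [203. 145.] off [ 0.4 -0.7] [29.3 27.4] 88.2
square [290. 140.] off [-1.  -0.2] [41.4 42.2] 9.9
bottle mean diff 3.1
stopper mean diff 3.0
green mean diff 3.1
pink mean diff 3.7
```

View pics/top9.png

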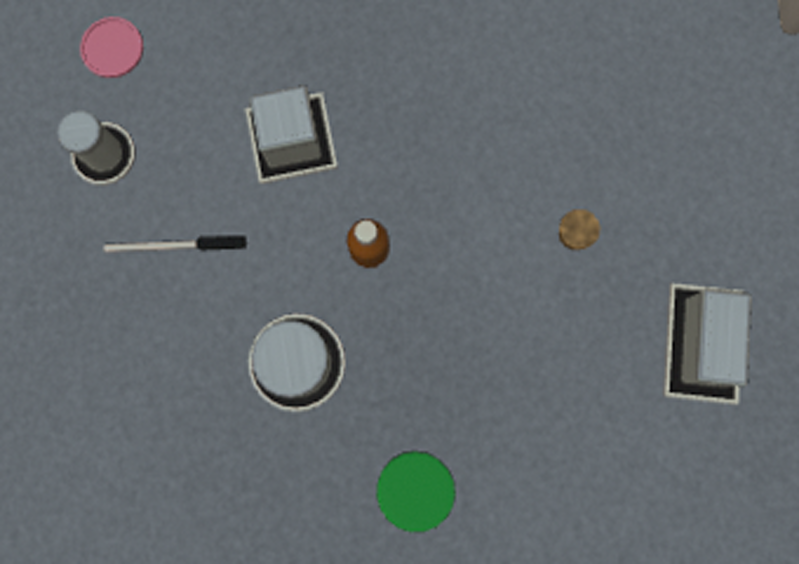

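View pics/scene9.png

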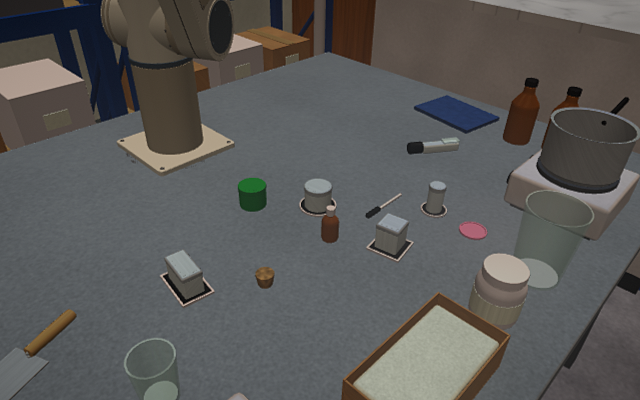

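All four tins stand in their trays, within about 1 mm of centre and 0.5° of the tray sides. The bystanders and look-alikes haven't moved. Handing in.

```bash
python3 -c "
from workcell import workorder
print(workorder.close_job())"
```

```text
the job is handed in; nothing more can be done
None
```

All four tins are standing in their own trays, and the job was handed in at about 36 s of the 99 s allowed. I placed them in the order listed: wide round, slim round, square, oblong. Each was lowered until the force reading showed light contact (5–9 N), then released.

- **Position:** the last top view puts every tin within about 1.1 mm of its tray's centre. The square and oblong tins are in line with their tray sides to within about 0.5°. The scene view shows all four upright inside their rims.
- **Left alone:** the bottle, the stopper, the green tin and the pink disc look the same before and after. The arm was parked clear of everything at the end.
- **Discrepancies:** when I closed on the wide tin, the gripper was about 3 mm off its planned spot, so the tin may have shifted slightly before it was lifted. It was still gripped and placed correctly. No final check failed or disagreed.

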